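# Take the setting ring from its sliding-lid case to the roundness tester

## Robot

A 6-joint arm with a two-finger parallel gripper is mounted at the origin on the work surface. World frame = base frame: x ahead of the robot, y to its left, z up, the work surface at z = 0. Lengths are in m, angles in rad, forces in N, time in s.
With the tool pointing down it reaches from about 0.4 to 0.925 m from the base axis. Payload 12.5 kg.
Tool frame: the origin (TCP) lies on the centre line of the jaws, within the pads' length; the fingertips stand ahead of it and the grasp point (between the pads) lies 11 mm behind it (r.tip_reach is the y of the fingertips in the tool frame, in m); y points along the fingers, x is the direction in which the jaws open and shut, and the axes are right-handed (so a half turn about y gives the same grasp; the last joint's range is limited). The gripper opens to 95 mm and grips with 3 to 60 N. Pads are 20 mm wide; open, the fingers measure 119 mm over their backs; the gripper's body (75 mm by 180 mm) begins 59 mm behind the grasp point.
Start: joints at [-1.254, 0.491, 1.559, -0, 1.092, -0.106], TCP at [0.256, -0.57, 0.223] pointing down, gripper open.
Joint ranges: [-3.1, 3.1], [-0.84, 2.19], [0.05, 2.79], [-1.13, 4.28], [0.06, 2.93], [-2.69, 2.69]. Speed limits (rad/s): [2.22, 2.22, 2.79, 3.14, 3.14, 3.14].

## Interface

Orientations are given as a 3x3 rotation matrix whose columns are the frame's x, y, z axes.
In Python, from rig import r, kinematics, status, viewer gives the robot as it stands. Calls block until the motion is done:
- r.move_ptp(position, orientation): joint-space move of the TCP to a pose.
- r.movel(position, vel=0.15, rotation=None, max_force=None): straight line of the TCP; rotation=None keeps the orientation; vel is the mean speed in m/s. With max_force (N) it stops when the force on the tool has changed by that much, and returns True; else False.
- r.move_j(angles): joint-space move.
- r.open_gripper() and r.grasp(): open the fingers fully, or close them until they stop; the grip force is fixed at half the most.
- r.wait(seconds).
- kinematics.solve_ik(position, orientation): joint angles nearest the present ones, or None.
- status.read_state(): the state.
- viewer.capture(name): name is "side" or "top" or "wrist"; returns the picture (384x512x3 uint8, red, green, blue); there is no depth.
- viewer.camera_model(name): a dict with "vfov" (degrees; the focal length in pixels is half the picture's height over the tangent of half this angle, whatever the lens; pixels are square), "cx", "cy" (the principal point, pixels), "R" (3x3) and "t" (3): a world point X has camera coordinates R X + t; the wrist camera has in their place "hand_eye" (4x4, takes a point from camera to tool coordinates, whose origin is the TCP and whose axes are the tool frame's). Camera axes: x right, y down, z forward; pixel columns grow to the right and rows downward; lengths in m; the calibration is good to about 2 mm. A picture is of the moment at which its call begins: read the wrist's pose just before it. camera_model takes no time and is no camera call.
A pose or a line that the arm cannot do raises r.MotionError and nothing moves.
- r.sign_off(): hands the job in, once; it reports no verdict.
The state is a dict: "t": time; "q": joint angles; "qvel": joint speeds; "joint_efforts": joint torques, N m; "tool_pos": TCP position; "tcp_rot": TCP orientation; "wrist_force": force on the tool from outside, world axes, zero at the start; "torque": the same for the moment, N m; "opening": finger opening in m.
Only numpy, scipy, OpenCV 4.12 (cv2) and the standard library are available. Lean on these libraries where they do the work, as an engineer would, in place of code of your own. Each camera call takes 0.05 s, during which the arm holds its last target.

## Task

Open the wooden gauge case by pressing down on its flat sliding lid and dragging it back out towards its low front end as far as it will go; the lid is thin, so never press on it with more than 30 N. Then take out the larger of the two steel setting rings and lay it flat in the middle of the roundness tester's turntable, setting it down gently and without knocking the tester, because its bearing is delicate. Leave the smaller ring in the case, the lid open, and everything else where it is.

Things in the scene. Friction and masses are not known exactly. Their poses are not given: they have to be found in the camera images.
- case: Gauge case of brown wood, fixed to the bench, 200 (x) x 150 (y) x 46 mm high. Origin at the centre of its underside, z up; -x is its low front end, over which the lid slides out. Side and rear walls are 10 mm thick and 46 mm high; the lid's long edges run in grooves under 8 mm wide lips on the side walls, whose tops stand 5.5 mm above the lid's face.
- case_floor (a point): Point on the case's inner floor (8 mm above the bench) midway between the two rings; axes as the case's. The rings' compartment reaches from 68 mm in front (-x) to 55 mm behind (+x) of it and 65 mm to each side. The rings stand on the floor at y = +33 and -33 mm from it (which is where varies), each loosely over a fixed wooden spigot, 20 mm diameter, 7 mm high.
- lid (a joint): How far the lid has been slid out, in m: 0 closed, 0.130 at its stop, grows as the lid moves towards the case's -x. It starts at 0 to 0.010 and stays where it is left. Its grooves are snug: it takes a pull of about 6 to 9 N along the slide, so fingertips slip on it unless they are kept pressed down with some 15 to 22 N.
- lid_top (a point): Point on the top of the flat, smooth, unyielding plywood lid (190 x 138 x 6 mm, nothing to hook or pinch), on its centre line, 45 mm in front (-x) of its rear edge; moves with the lid. Axes as the case's. 40.5 mm above the bench, 134 mm wide between the lips; closed, it covers the case from x = -100 to +90 mm. A tool that lands on it at 20 mm/s already strikes it with over 30 N; 10 mm/s is safe.
- ring_large_mid (a point): Centre, half-way up, of the larger plain steel setting ring: outer diameter 50 mm, bore 28 mm, 20 mm high, 0.15 to 0.26 kg, axis z upright.
- ring_small_mid (a point): Centre, half-way up, of the smaller steel setting ring: outer diameter 38 mm, bore 24 mm, 20 mm high.
- turntable_top (a point): Centre of the flat top of the roundness tester's turntable, a steel disc of 150 mm diameter with turned circles, on a 173 mm knurled collar; its face is 128 mm above the bench. It does not turn. Axes as the tester's: the column (58 mm diameter, 0.52 m high) stands 280 mm away in +y, its detector arm swung aside to the column's +x side, 0.24 m up and more.
- vblock: Bystander, to be left alone: steel V-block, 70 x 45 x 38 mm. Origin under its middle.
- caliper: Bystander, to be left alone: steel caliper lying flat, 225 mm long, 10 mm high. Origin under its middle.
- spirit: Bystander, to be left alone: white plastic bottle, 60 mm diameter, 130 mm high. Origin under its middle.
- micrometer: Bystander, to be left alone: outside micrometer lying flat, about 140 mm long. Origin under its middle.
- brush: Bystander, to be left alone: cleaning brush lying flat, 170 mm long. Origin under its middle.
Mind the look-alikes: they are no part of the job. Of the things shaped like the case, the brown one is meant.

How it is judged:
By the outcome, as a careful person would: the job done as asked, in the order asked, and still so for the second after the job is handed in, with the robot touching nothing.
It also fails if it takes over 64 s, if anything falls off the work surface, if the arm or the gripper's body presses on something with over 40 N, if the wrist force passes 120 N, or if a joint passes its speed limit or range.

## Working session

There is one attempt and no reset: what is moved stays moved. The work goes in short steps, each a Python script; the robot and the scene stay as the last script left them, time stands still between calls to the robot, and variables do not carry over. Pictures are saved under pics/ and viewed, and the job is handed in when it is done.

```bash
ls; mkdir -p pics; python3 - <<'E'
from rig import r,kinematics,status,viewer
import cv2,numpy as np
np.set_printoptions(precision=4,suppress=True)
s=status.read_state();print(s['t'],s['tool_pos'],s['tcp_rot'],s['wrist_force'],s['opening'],r.tip_reach)
for n in ["side","top","wrist"]:
    im=viewer.capture(n);cv2.imwrite(f"pics/a_{n}.png",im[:,:,::-1]);print(n,viewer.camera_model(n))
E
```

```text
pics
0.0 [ 0.2564 -0.5697  0.2221] [[ 0.4103 -0.0003  0.9119]
 [-0.9119  0.0011  0.4103]
 [-0.0011 -1.      0.0001]] [1.3391 0.3233 0.7329] 0.0949176675908492 0.008
side {'vfov': 48.712703537557374, 'cx': 258.92772541129045, 'cy': 189.07505403130315, 'R': array([[-0.97  , -0.243 ,  0.0108],
       [-0.1701,  0.646 , -0.7442],
       [ 0.1739, -0.7236, -0.6679]]), 't': array([0.4212, 0.2685, 1.0157])}
top {'vfov': 42.944758382513214, 'cx': 251.17475205693918, 'cy': 190.56228612857268, 'R': array([[-0.0115, -0.9999, -0.0042],
       [-0.9955,  0.0118, -0.0942],
       [ 0.0943,  0.0031, -0.9955]]), 't': array([-0.1706,  0.5105,  1.376 ])}
wrist {'vfov': 59.44763564724337, 'cx': 257.99361067017855, 'cy': 187.0666637145031, 'hand_eye': array([[ 1.    , -0.0017, -0.    ,  0.0002],
       [-0.0004, -0.2449,  0.9695, -0.1621],
       [-0.0017, -0.9695, -0.2449,  0.0683],
       [ 0.    ,  0.    ,  0.    ,  1.    ]])}
```

View pics/a_top.png

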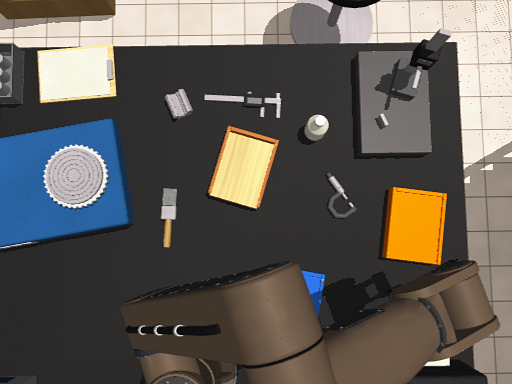

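View pics/a_side.png

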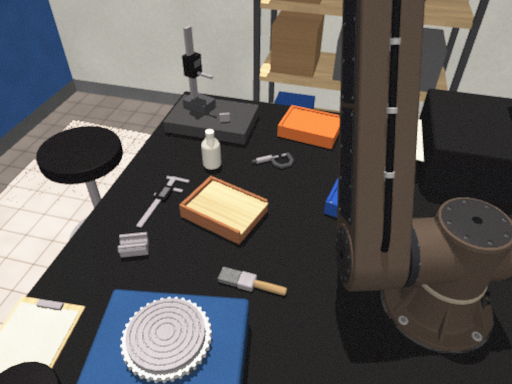

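View pics/a_wrist.png

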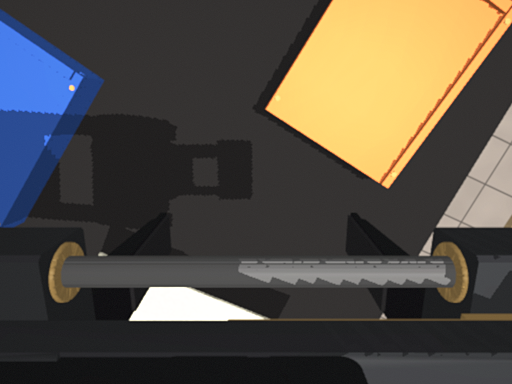

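```bash
python3 - <<'E'
import cv2
t=cv2.imread("pics/a_top.png");s=cv2.imread("pics/a_side.png")
cv2.imwrite("pics/b1.png",cv2.resize(t[115:220,195:295],None,fx=5.7,fy=5.7,interpolation=cv2.INTER_CUBIC))
cv2.imwrite("pics/b2.png",cv2.resize(t[110:260,0:140],None,fx=4,fy=4,interpolation=cv2.INTER_CUBIC))
cv2.imwrite("pics/b3.png",cv2.resize(s[170:250,170:280],None,fx=7,fy=7,interpolation=cv2.INTER_CUBIC))
E
```

```text
(no output)
```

View pics/b1.png

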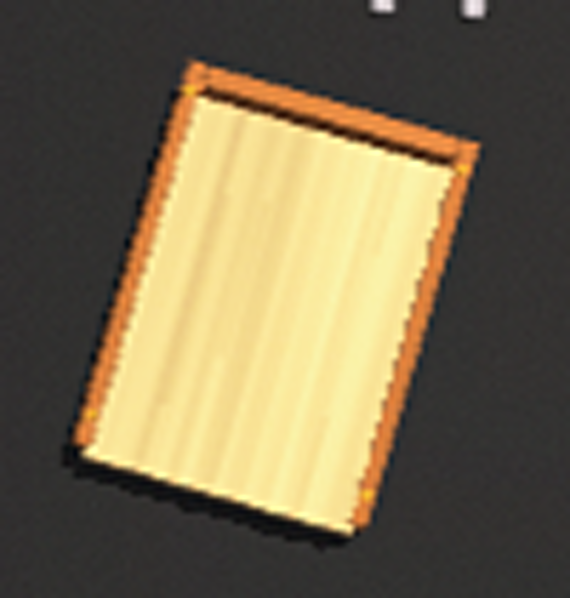

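View pics/b2.png

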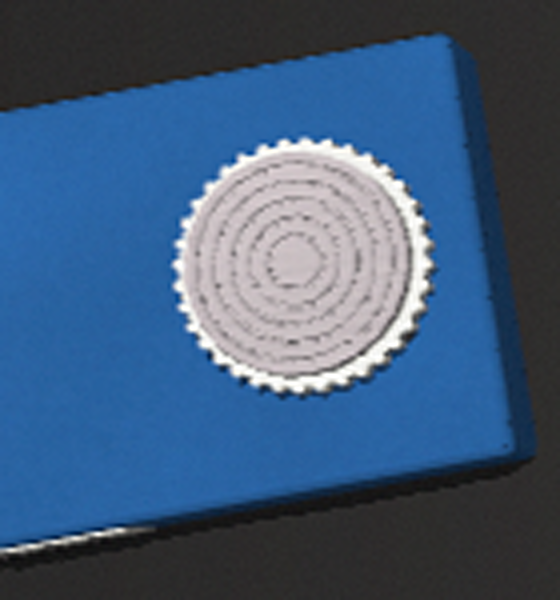

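View pics/b3.png

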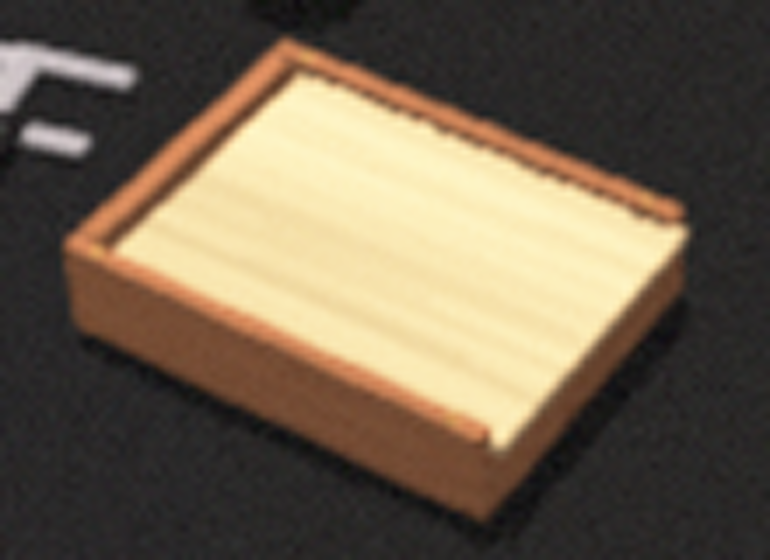

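```bash
cat > h.py <<'E'
from rig import r,kinematics,status,viewer
import cv2,numpy as np
np.set_printoptions(precision=4,suppress=True)
def ray(name,u,v,pose=None):
    c=viewer.camera_model(name);f=192/np.tan(np.radians(c['vfov'])/2)
    d=np.array([(u-c['cx'])/f,(v-c['cy'])/f,1.])
    if name=='wrist':
        P,Rt=pose;H=np.array(c['hand_eye']);return P+Rt@H[:3,3],Rt@H[:3,:3]@d
    R=np.array(c['R']);return -R.T@np.array(c['t']),R.T@d
def at(name,u,v,z,pose=None):
    o,d=ray(name,u,v,pose);return o+d*(z-o[2])/d[2]
def proj(name,X,pose=None):
    c=viewer.camera_model(name);f=192/np.tan(np.radians(c['vfov'])/2)
    X=np.asarray(X,float)
    if name=='wrist':
        P,Rt=pose;H=np.array(c['hand_eye']);x=H[:3,:3].T@(Rt.T@(X-P)-H[:3,3])
    else: x=np.array(c['R'])@X+np.array(c['t'])
    return np.array([c['cx']+f*x[0]/x[2],c['cy']+f*x[1]/x[2]])
def shot(name,fn):
    s=status.read_state();im=viewer.capture(name);cv2.imwrite(f"pics/{fn}.png",im[:,:,::-1])
    return im,(np.array(s['tool_pos']),np.array(s['tcp_rot']))
def down(a):
    "jaw axis (tool x) at world angle a, pointing down"
    c,s=np.cos(a),np.sin(a);x=np.array([c,s,0]);y=np.array([0,0,-1.]);return np.column_stack([x,y,np.cross(x,y)])
E
python3 - <<'E'
from h import *
for n,pts,u0,v0,f in [('top',[(190,62),(480,145),(367,527),(77,445)],195,115,5.7),('side',[(285,38),(685,208),(487,437),(68,243)],170,170,7)]:
    P=np.array([at(n,(u+.5)/f-.5+u0,(v+.5)/f-.5+v0,.046) for u,v in pts])
    print(n,P[:,:2].tolist(),P.mean(0)); 
    for i in range(4):
        d=P[(i+1)%4]-P[i];print(np.linalg.norm(d),np.degrees(np.arctan2(d[1],d[0])))
# turntable
for p in [(298,263),(187,263),(411,263),(298,150),(298,377)]:
    print(at('top',(p[0]+.5)/4-.5,(p[1]+.5)/4-.5+110,.128))
print('side',at('side',167,336,.128))
E
python3 -c "
import cv2
s=cv2.imread('pics/a_side.png')
cv2.imwrite('pics/b4.png',cv2.resize(s[285:384,110:225],None,fx=6,fy=6,interpolation=cv2.INTER_CUBIC))"
```

```text
top [[0.6940968249307635, -0.11225228486447461], [0.650091077050303, -0.25692968146499673], [0.4595897177805585, -0.19797793414338927], [0.501912096406026, -0.05496191322272753]] [ 0.5764 -0.1555  0.046 ]
0.15122187319836844 -106.91790643079406
0.19941433347653553 162.80501570817518
0.14914679336980927 73.51506380407659
0.20054215656808067 -16.599347197234465
side [[0.6510150209113428, -0.25716219075331526], [0.4590770736319528, -0.1967476682566085], [0.5022765199817412, -0.05600222505644126], [0.6933189384612137, -0.114078366045403]] [ 0.5764 -0.156   0.046 ]
0.20122149520946056 162.52804679586802
0.1472259214491108 72.93701264182813
0.1996748452125497 -16.909064744747578
0.1492065760384268 -106.47075018462218
[0.5449 0.2945 0.128 ]
[0.5458 0.3686 0.128 ]
[0.544  0.2191 0.128 ]
[0.6212 0.2962 0.128 ]
[0.4688 0.2928 0.128 ]
side [0.5388 0.3046 0.128 ]
```

View pics/b4.png

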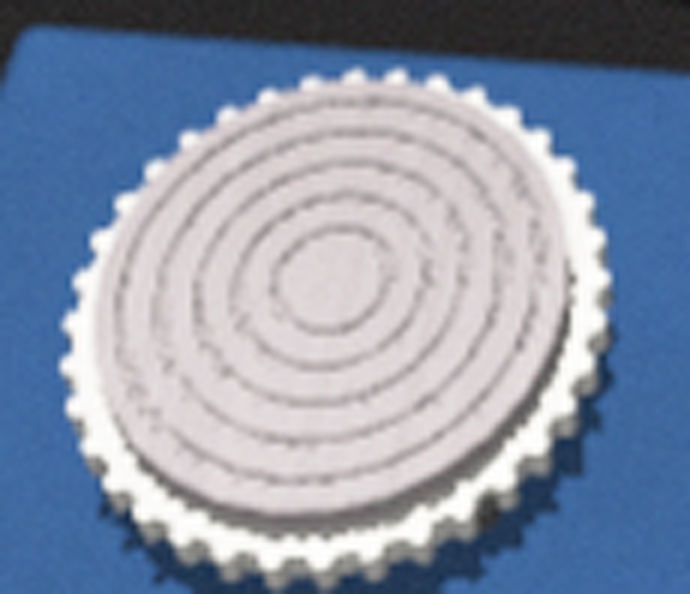

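```bash
cat >> h.py <<'E'
C=np.array([.5764,-.1557,0]);YAW=np.radians(-16.8)
EX=np.array([np.cos(YAW),np.sin(YAW),0]);EY=np.array([-EX[1],EX[0],0])
def cw(x,y,z): return C+x*EX+y*EY+np.array([0,0,z])
def wf():
    s=status.read_state();w=np.array(s['wrist_force']);return np.array([w@EX,w@EY,w[2]])
E
python3 - <<'E'
from h import *
print([m for m in dir(r) if m[0]!='_'])
print('side tt',at('side',(332.5)/6-.5+110,280.5/6-.5+285,.128))
for a in (YAW,YAW+np.pi):
    for p in (cw(.05,0,.2),cw(.05,0,.045),cw(-.09,0,.045),cw(.03,.033,.03),cw(.03,-.033,.03)):
        print(a,p,kinematics.solve_ik(p,down(a)))
    print(kinematics.solve_ik(np.array([.545,.295,.18]),down(a)))
E
```

```text
['MotionError', 'grasp', 'move_j', 'move_ptp', 'movel', 'open_gripper', 'sign_off', 'tip_reach', 'wait']
side tt [0.5466 0.2965 0.128 ]
-0.2932153143350474 [ 0.6243 -0.1702  0.2   ] [-0.3681  0.544   1.527  -0.      1.0706 -0.0749]
-0.2932153143350474 [ 0.6243 -0.1702  0.045 ] [-0.3681  0.7271  1.6492 -0.      0.7653 -0.0749]
-0.2932153143350474 [ 0.4902 -0.1297  0.045 ] [-0.3889  0.593   2.0072 -0.      0.5414 -0.0957]
-0.2932153143350474 [ 0.6147 -0.1328  0.03  ] [-0.3177  0.7293  1.7048 -0.      0.7075 -0.0245]
-0.2932153143350474 [ 0.5956 -0.196   0.03  ] [-0.4232  0.7275  1.7097 -0.      0.7044 -0.13  ]
[ 0.3896  0.5268  1.6201 -0.      0.9946  0.6828]
2.848377339254746 [ 0.6243 -0.1702  0.2   ] None
2.848377339254746 [ 0.6243 -0.1702  0.045 ] None
2.848377339254746 [ 0.4902 -0.1297  0.045 ] None
2.848377339254746 [ 0.6147 -0.1328  0.03  ] None
2.848377339254746 [ 0.5956 -0.196   0.03  ] None
[ 0.3896  0.5268  1.6201 -0.      0.9946 -2.4588]
```

```bash
python3 - <<'E'
from h import *
R=down(YAW)
r.move_ptp(cw(.05,0,.2),R);r.grasp()
im,p=shot('wrist','c_wrist')
print(status.read_state()['t'],p[0],wf(),status.read_state()['opening'])
r.movel(cw(.05,0,.066),vel=.12)
r.wait(.2);print(wf())
print(r.movel(cw(.05,0,.046),vel=.007,max_force=6))
s=status.read_state();print(s['t'],s['tool_pos'],wf())
r.wait(.2);print(wf())
E
```

```text
3.675 [ 0.6242 -0.1701  0.2   ] [ 0.1659 -0.8048  0.2711] 0.00019108278731167137
[-0.0928  0.1969 -0.5826]
True
7.3167 [ 0.6243 -0.1701  0.0488] [-0.3557  0.3724  5.5816]
[-0.5224  0.2147  4.904 ]
```

View pics/c_wrist.png

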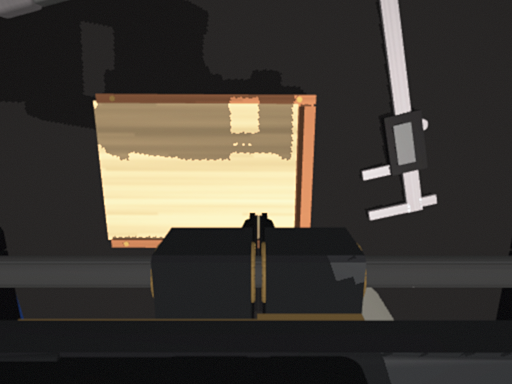

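Wrist view: the closed fingers (258,225) stand over the pale lid, with the rear wall at right (307,165). Contact was at about 5 N. Now I'll build up the press.

```bash
python3 - <<'E'
from h import *
z=status.read_state()['tool_pos'][2]
for i in range(12):
    z-=.0002
    r.movel(cw(.05,0,z),vel=.002); r.wait(.1)
    f=wf();print(round(z,5),status.read_state()['tool_pos'][2],f)
    if f[2]>17.5:break
print(status.read_state()['t'])
E
```

```text
0.04861 0.048781261474611995 [-1.1112  0.6852  5.2859]
0.04841 0.04877588807613168 [-1.808  -0.6523  6.9912]
0.04821 0.04873512476677181 [-2.3276 -0.4337  8.6207]
0.04801 0.0487219105581546 [-2.503  -0.3762 10.4115]
0.04781 0.04869811560542807 [-4.0511  0.237  11.6262]
0.04761 0.048670747747513045 [-4.555  -0.2144 13.9509]
0.04741 0.0486688459946205 [-5.0306  0.4979 16.0275]
0.04721 0.04863864040682672 [-5.2396 -0.0623 17.2928]
0.04701 0.04862793024914352 [-6.3226  0.1409 18.5335]
10.7417
```

```bash
python3 - <<'E'
from h import *
z=.04701;x=.05
while x>-.095:
    dx=.003 if x>.04 else .008
    x-=dx
    r.movel(cw(x,0,z),vel=.03)
    f=wf();s=status.read_state()
    print(round(x,4),round(z,5),((s['tool_pos']-C)@EX).round(4),f)
    z+=np.clip((f[2]-19.5)/9000,-.0004,.0006)
    if f[2]>27 or f[2]<8:break
    if f[0]>14:break
print(s['t'])
E
```

```text
0.047 0.04701 0.0487 [ 1.379   0.4669 14.0541]
0.044 0.04661 0.0467 [ 4.495   0.6547 14.0084]
0.041 0.04621 0.0441 [ 5.4064  1.136  15.8541]
0.038 0.04581 0.0414 [ 5.5488  1.2852 18.1086]
0.03 0.04566 0.0334 [ 4.3517  1.0642 20.8527]
0.022 0.04581 0.0253 [ 4.9645  1.5871 20.6578]
0.014 0.04593 0.0172 [ 4.6791  2.1186 20.4012]
0.006 0.04603 0.0092 [ 5.0135  2.7074 20.0753]
-0.002 0.0461 0.0011 [ 4.581   2.6061 19.8742]
-0.01 0.04614 -0.0069 [ 4.2971  4.1789 20.4124]
-0.018 0.04624 -0.0149 [ 5.0894  3.748  20.6897]
-0.026 0.04637 -0.023 [ 4.0078  3.2481 18.3188]
-0.034 0.04624 -0.0308 [ 5.3315  3.8789 20.7993]
-0.042 0.04639 -0.039 [ 4.2932  4.8172 20.3137]
-0.05 0.04648 -0.047 [ 4.5345  4.9121 20.4699]
-0.058 0.04658 -0.0551 [ 4.6603  5.7287 19.3584]
-0.066 0.04657 -0.0631 [ 3.9963  5.7323 19.6985]
-0.074 0.04659 -0.0711 [ 4.6571  6.3003 21.5639]
-0.082 0.04682 -0.0786 [ 6.0069  3.9601 17.2018]
-0.09 0.04657 -0.0856 [ 9.9529 -0.9863 18.3073]
-0.098 0.04643 -0.0932 [11.0017 -1.6914 20.0167]
18.825
```

```bash
python3 - <<'E'
from h import *
p=np.array(status.read_state()['tool_pos']);
r.movel(p+[0,0,.012],vel=.04)
r.movel(cw(-.02,0,.21),vel=.25)
r.move_ptp(cw(.028,0,.22),down(YAW))
im,p=shot('wrist','d_wrist');shot('top','d_top');shot('side','d_side');print(repr(p),status.read_state()['t'])
t=cv2.imread("pics/d_side.png");cv2.imwrite("pics/d_s2.png",cv2.resize(t[160:260,170:290],None,fx=6,fy=6,interpolation=cv2.INTER_CUBIC))
E
```

```text
(array([ 0.6029, -0.1637,  0.218 ]), array([[ 0.9573, -0.0028,  0.289 ],
       [-0.289 ,  0.0011,  0.9573],
       [-0.003 , -1.    ,  0.0002]])) 20.6333
```

View pics/d_wrist.png

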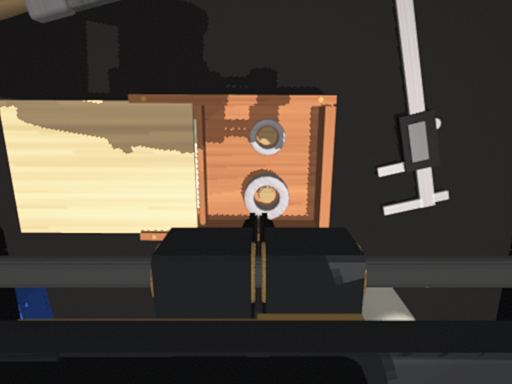

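View pics/d_s2.png

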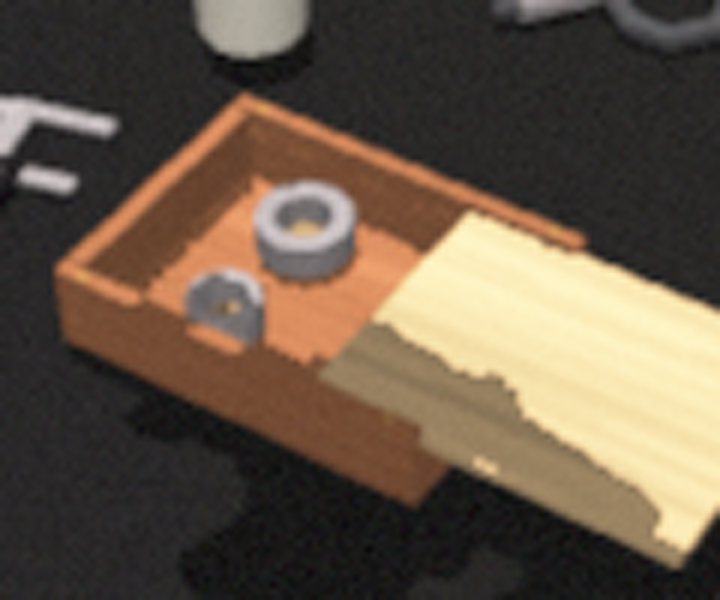

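```bash
python3 - <<'E'
from h import *
s=status.read_state();print(s['tool_pos'],s['t'])
pose=(np.array([ 0.6029, -0.1637,  0.218 ]), np.array([[ 0.9573, -0.0028,  0.289 ],[-0.289 ,  0.0011,  0.9573],[-0.003 , -1.    ,  0.0002]]))
def cc(P): d=P-C;return np.array([d@EX,d@EY,P[2]])
for n,u,v,z in [('large',266,197,.028),('small',267,137,.028),('lidedge',195,135,.0405),('lidedge',198,195,.0405),('rear out top',336,98,.046),('left',267,96,.046),('rearin',321,165,.046)]:
    print(n,cc(at('wrist',u,v,z,pose)))
for n,u,v in [('large',306,217),('small',226,290)]:
    print(n,cc(at('side',(u+.5)/6-.5+170,(v+.5)/6-.5+160,.028)))
im=cv2.imread('pics/d_wrist.png');cv2.imwrite('pics/d_w2.png',cv2.resize(im[85:240,130:350],None,fx=3.6,fy=3.6,interpolation=cv2.INTER_CUBIC))
E
```

```text
[ 0.602  -0.1634  0.2189] 20.6333
large [ 0.0356 -0.0319  0.028 ]
small [0.0364 0.033  0.028 ]
lidedge [-0.0361  0.0363  0.0405]
lidedge [-0.0359 -0.0261  0.0405]
rear out top [0.102  0.0719 0.046 ]
left [0.0358 0.0739 0.046 ]
rearin [0.0905 0.0067 0.046 ]
large [ 0.0333 -0.0313  0.028 ]
small [0.0366 0.0303 0.028 ]
```

View pics/d_w2.png

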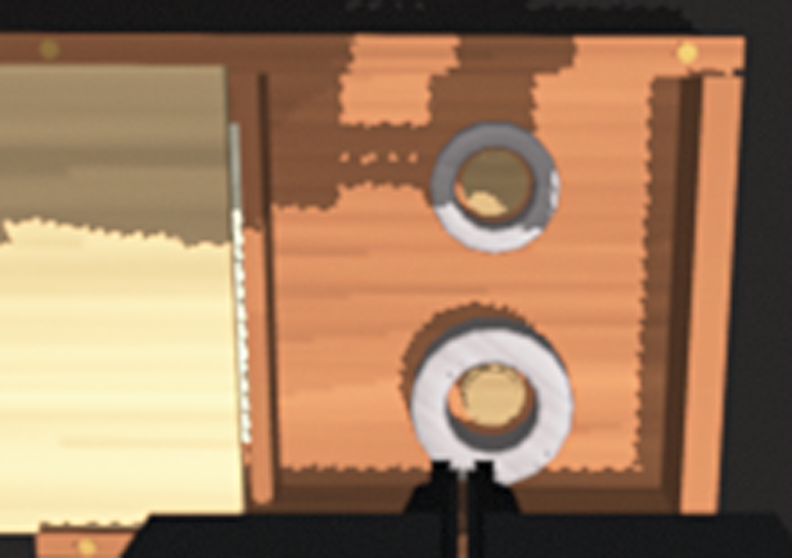

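Large ring is on the −y side of the case; the lid's edge stands just in front of the compartment's partition, which fits full travel. The gap for open fingers is tight (119 in 123 mm), so I'll take a close view first.

```bash
python3 - <<'E'
from h import *
R=down(YAW)
r.open_gripper()
r.move_ptp(cw(.0285,-.033,.12),R)
r.movel(cw(.0285,-.033,.062),vel=.08)
r.wait(.4)
im,p=shot('wrist','e_wrist');print(p,status.read_state()['t'],status.read_state()['opening'],wf())
d=p[0]-C;print(d@EX,d@EY)
for x in (-.033,.090): print([proj('wrist',cw(x,y,z),p).round(1).tolist() for y in (-.02,-.06) for z in (.008,.0345,.046)])
for s in (-.0475,-.0595,.0475,.0595): print(s,proj('wrist',p[0]+p[1]@[s,.008,0],p))
E
```

```text
(array([ 0.5942, -0.1956,  0.0622]), array([[ 0.9573,  0.0003,  0.289 ],
       [-0.289 , -0.0001,  0.9573],
       [ 0.0003, -1.    , -0.    ]])) 23.9917 0.09475925616313946 [ 0.8703  0.1906 -0.0997]
0.028545097611617963 -0.033013941523108596
[[165.4, 187.9], [153.3, 199.1], [147.1, 204.9], [169.4, 243.8], [158.4, 261.4], [152.7, 270.4]]
[[350.6, 187.6], [362.7, 198.7], [368.9, 204.5], [346.8, 243.5], [357.8, 261.1], [363.5, 270.1]]
-0.0475 [170.1895 232.3441]
-0.0595 [147.9849 232.3755]
0.0475 [346.0601 232.0956]
0.0595 [368.2859 232.0642]
```

View pics/e_wrist.png

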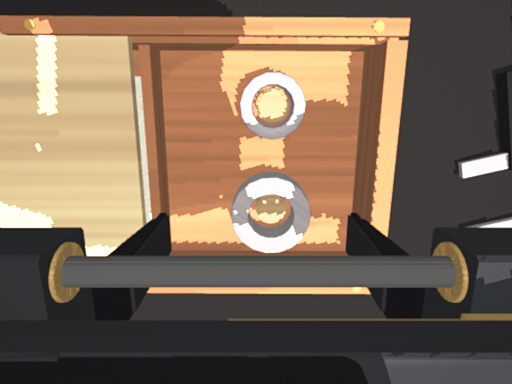

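```bash
python3 - <<'E'
from h import *
im=cv2.imread('pics/e_wrist.png')
P=(np.array([ 0.5942, -0.1956,  0.0622]), np.array([[ 0.9573,  0.0003,  0.289 ],[-0.289 , -0.0001,  0.9573],[ 0.0003, -1.    , -0.    ]]))
a=cv2.resize(im[150:300,120:400],None,fx=2.8,fy=2.8,interpolation=cv2.INTER_CUBIC);cv2.imwrite('pics/e1.png',a)
a=cv2.resize(im[0:120,120:420],None,fx=2.6,fy=2.6,interpolation=cv2.INTER_CUBIC);cv2.imwrite('pics/e2.png',a)
for x in (-.04,-.033,.090,.1): print(x,[proj('wrist',cw(x,.065,z),P).round(1).tolist() for z in (.008,.0345,.0405,.046)])
E
```

```text
-0.04 [[143.9, 51.1], [127.4, 43.6], [122.9, 41.7], [118.6, 39.7]]
-0.033 [[155.6, 51.0], [140.7, 43.6], [136.7, 41.6], [132.8, 39.7]]
0.09 [[359.9, 50.7], [374.7, 43.2], [378.7, 41.2], [382.6, 39.2]]
0.1 [[376.5, 50.7], [393.7, 43.2], [398.4, 41.2], [402.9, 39.2]]
```

View pics/e1.png

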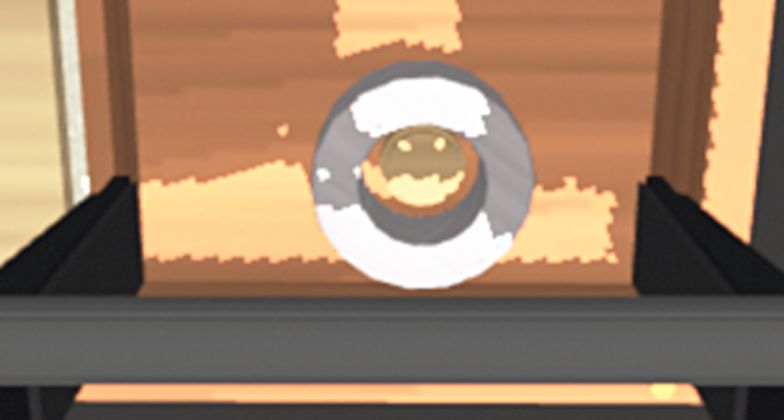

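View pics/e2.png

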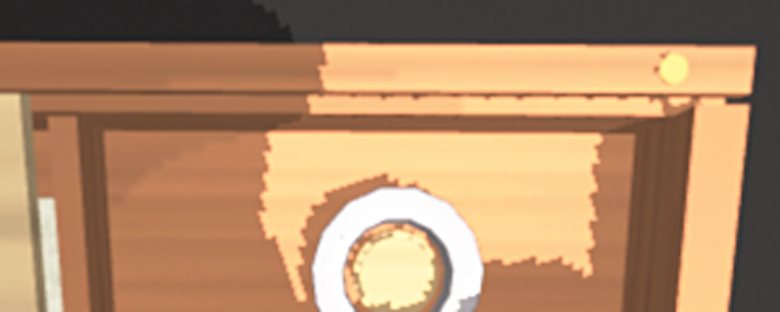

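```bash
python3 - <<'E'
from h import *
P=(np.array([ 0.5942, -0.1956,  0.0622]), np.array([[ 0.9573,  0.0003,  0.289 ],[-0.289 , -0.0001,  0.9573],[ 0.0003, -1.    , -0.    ]]))
print(proj('wrist',cw(.0369,-.033,.028),P),proj('wrist',cw(.0369,-.034,.028),P))
r.movel(cw(.0302,-.033,.056),vel=.05);r.wait(.2);print(wf())
hit=r.movel(cw(.0302,-.033,.019),vel=.03,max_force=5)
s=status.read_state();print(hit,s['tool_pos'],(s['tool_pos']-C)@EX,wf(),s['t'])
shot('wrist','f_wrist')
E
```

```text
[271.6187 216.1578] [271.6052 217.6963]
[-0.6796 -0.5564  0.1629]
False [ 0.5959 -0.1961  0.0192] 0.030306302871463468 [ 1.1876 -0.1512  0.3163] 25.85
```

View pics/f_wrist.png

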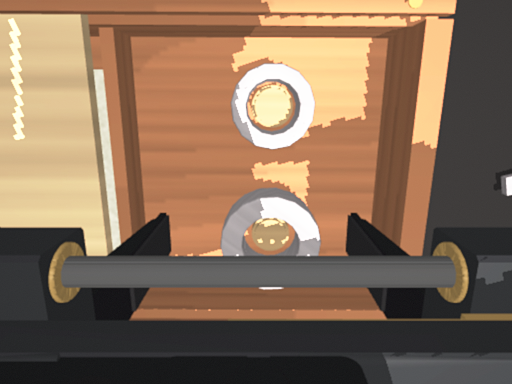

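```bash
python3 - <<'E'
from h import *
s=status.read_state();P=(np.array(s['tool_pos']),np.array(s['tcp_rot']))
for y in(-.033,-.030):print([proj('wrist',cw(.0369,y+o,.028),P).round(1).tolist() for o in (-.025,0,.025)], proj('wrist',cw(.0369-.025,y,.028),P),proj('wrist',cw(.0369+.025,y,.028),P))
im=cv2.imread('pics/f_wrist.png');cv2.imwrite('pics/f1.png',cv2.resize(im[170:310,150:390],None,fx=3.2,fy=3.2,interpolation=cv2.INTER_CUBIC))
E
```

```text
[[271.1, 290.5], [271.6, 245.0], [272.0, 196.0]] [220.7133 245.064 ] [322.3965 244.9116]
[[271.2, 285.2], [271.6, 239.3], [272.0, 189.9]] [220.5367 239.3819] [322.6738 239.228 ]
```

View pics/f1.png

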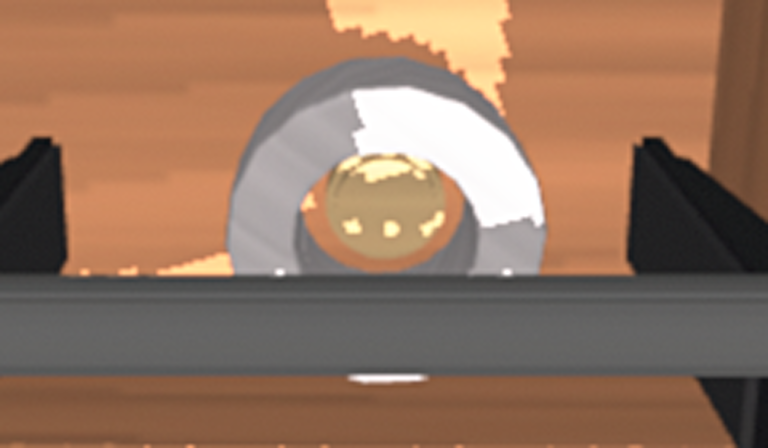

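```bash
python3 - <<'E'
from h import *
r.grasp();s=status.read_state();print(s['opening'],(s['tool_pos']-C)@EX,wf(),s['t'])
P=cw(.0302,-.033,.019)
for dx in (.001,.002,.003,.004,.005,.006,.007):
    f=wf()
    if abs(f[0])<3: break
    r.movel(P+dx*EX,vel=.02);r.wait(.1);s=status.read_state();print(dx,s['opening'],(s['tool_pos']-C)@EX,wf(),s['t'])
E
```

```text
0.04852150891246438 0.03228860738929381 [ 8.3225 -0.2438 -1.2623] 26.7
0.001 0.048146278372583715 0.032427576383213336 [ 6.0868  0.22   -0.2503] 27.05
0.002 0.04884976335435648 0.03253416884210263 [ 2.7252 -0.6787  2.8744] 27.4
```

```bash
python3 - <<'E'
from h import *
s=status.read_state();p=np.array(s['tool_pos']);print(p,(p-C)@EX,(p-C)@EY)
r.movel(np.array([*cw(.0322,-.033,0)[:2],.03]),vel=.04);print(wf())
r.movel(np.array([*cw(.0322,-.033,0)[:2],.2]),vel=.15)
r.wait(.3)
im,p=shot('wrist','g_wrist');s=status.read_state();print(p,s['opening'],wf(),s['t'])
for o in (-.025,.025): print(proj('wrist',p[0]+p[1]@[o,.0112-.02,0],p),proj('wrist',p[0]+p[1]@[0,.0112-.02,o],p))
E
```

```text
[ 0.598  -0.1968  0.0193] 0.03253416884210263 -0.033114752276928186
[-0.0903  0.6709 -3.408 ]
(array([ 0.5976, -0.1966,  0.1996]), array([[ 0.9573, -0.0006,  0.289 ],
       [-0.289 ,  0.0002,  0.9573],
       [-0.0006, -1.    ,  0.0001]])) 0.048768203871590886 [ 0.5033  0.063  -3.1218] 29.4583
[207.2692 245.1053] [258.1816 290.4977]
[308.9501 244.9646] [258.0193 196.0763]
```

View pics/g_wrist.png

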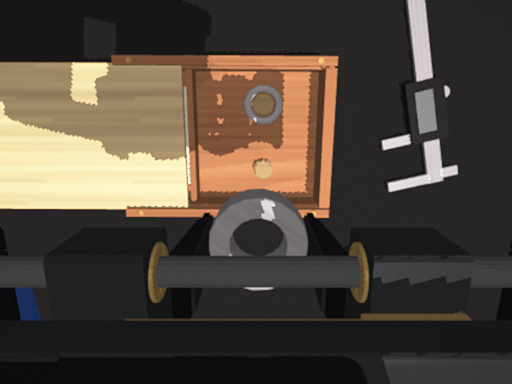

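```bash
python3 - <<'E'
from h import *
r.move_ptp(np.array([.6,.12,.24]),down(YAW+.4));r.wait(.2)
im,p=shot('wrist','h_wrist');shot('side','h_side');shot('top','h_top')
print(p,status.read_state()['t'],status.read_state()['opening'])
im=np.hstack([cv2.imread('pics/h_wrist.png'),cv2.imread('pics/h_side.png')]);cv2.imwrite('pics/h2.png',cv2.resize(im,(800,300)))
for X in ([.5,.57,.3],[.56,.57,.25],[.5,.57,.52]):print(proj('side',X),proj('top',X))
E
```

```text
(array([0.6002, 0.1189, 0.2398]), array([[ 0.9945, -0.0002, -0.1048],
       [ 0.1048, -0.0001,  0.9945],
       [-0.0003, -1.    , -0.0001]])) 31.025 0.04856472940053041
[ 86.5149 473.4237] [-72.8076 186.7728]
[ 53.992  471.5277] [-57.8057 164.2242]
[ 15.559  392.7687] [-151.524   174.7034]
```

View pics/h2.png

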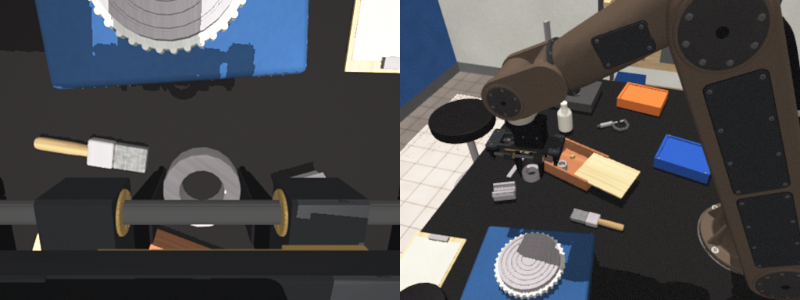

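View pics/h_top.png

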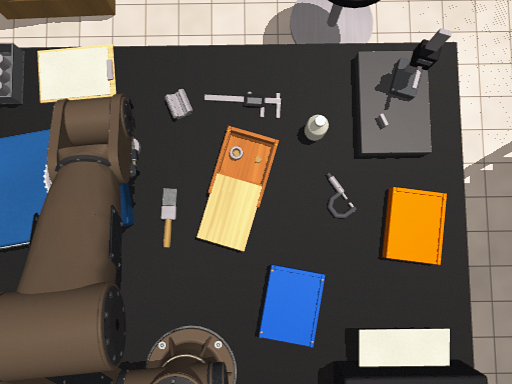

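```bash
python3 - <<'E'
from h import *
r.movel(np.array([.546,.175,.24]),vel=.15,rotation=down(0.0));r.wait(.4)
im,p=shot('wrist','i_wrist');print(repr(p),status.read_state()['t'])
th=np.linspace(0,2*np.pi,9)[:-1]
print([proj('wrist',[.5458+.075*np.cos(t),.2958+.075*np.sin(t),.128],p).round(1).tolist() for t in th])
E
```

```text
(array([0.5462, 0.1747, 0.2399]), array([[ 1.    , -0.0002,  0.0003],
       [-0.0003, -0.0001,  1.    ],
       [-0.0002, -1.    , -0.0001]])) 32.1417
[[357.3, 29.2], [331.7, -51.4], [257.2, -87.2], [182.9, -51.0], [157.7, 29.7], [190.5, 102.4], [257.7, 130.3], [324.8, 102.1]]
```

View pics/i_wrist.png

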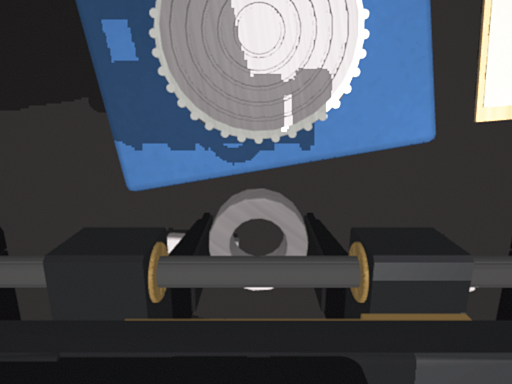

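```bash
python3 - <<'E'
from h import *
P=(np.array([0.5462, 0.1747, 0.2399]),np.array([[ 1.    , -0.0002,  0.0003],[-0.0003, -0.0001,  1.    ],[-0.0002, -1.    , -0.0001]]))
print(proj('wrist',[.5458,.2958,.128],P))
im=cv2.imread('pics/i_wrist.png');cv2.imwrite('pics/i1.png',cv2.resize(im[0:150,145:375],None,fx=3.4,fy=3.4,interpolation=cv2.INTER_CUBIC))
E
```

```text
[257.4547  29.4349]
```

View pics/i1.png

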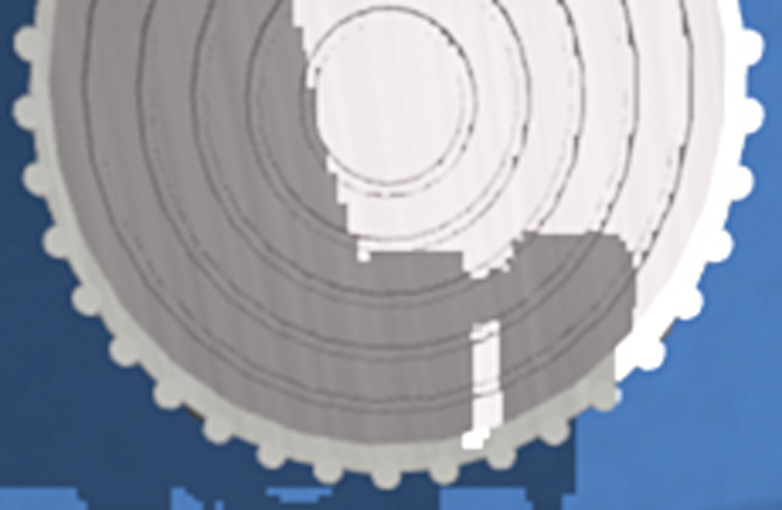

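```bash
python3 - <<'E'
from h import *
T=np.array([.5466,.2960,0])
r.movel(T+[0,0,.22],vel=.12)
r.movel(T+[0,0,.149],vel=.06);r.wait(.4);print(wf())
h=r.movel(T+[0,0,.1365],vel=.005,max_force=2.5)
s=status.read_state();print(h,s['tool_pos'],s['wrist_force'],s['t'])
r.wait(.2);s=status.read_state();print(s['tool_pos'],s['wrist_force'],s['opening'])
E
```

```text
[ 0.8474  0.6261 -2.708 ]
True [0.5466 0.296  0.1392] [ 0.0731 -0.7268  6.2981] 36.7917
[0.5466 0.296  0.1392] [0.0106 0.327  6.2039] 0.048698797337829655
```

```bash
python3 - <<'E'
from h import *
p=np.array(status.read_state()['tool_pos'])
r.movel(np.array([.5466,.2960,.1391]),vel=.002);r.wait(.15);print(status.read_state()['wrist_force'],status.read_state()['tool_pos'])
r.open_gripper();r.wait(.2);s=status.read_state();print(s['opening'],s['wrist_force'],s['t'])
r.movel(np.array([.5466,.2960,.20]),vel=.06)
r.movel(np.array([.5466,.175,.26]),vel=.15);r.wait(.3)
im,pp=shot('wrist','j_wrist');print(status.read_state()['t'])
cv2.imwrite('pics/j1.png',cv2.resize(im[0:220,130:390,::-1],None,fx=2.7,fy=2.7,interpolation=cv2.INTER_CUBIC))
for X in ([.5466,.296,.128],[.5466,.296,.148]):print(proj('wrist',X,pp))
E
```

```text
[-0.6599  0.6345  5.2558] [0.5466 0.296  0.1392]
0.09512813753048807 [-0.0211 -0.1559 -0.3426] 38.725
41.2917
[258.5775  35.1012]
[258.546   29.9745]
```

View pics/j1.png

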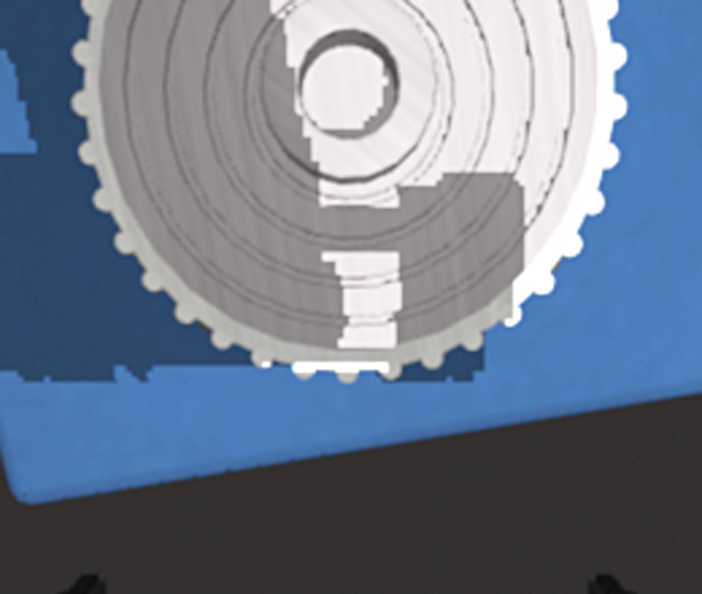

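```bash
python3 - <<'E'
from h import *
shot('side','k_side');shot('top','k_top')
a=cv2.imread('pics/k_side.png');b=cv2.imread('pics/k_top.png')
cv2.imwrite('pics/k1.png',np.hstack([cv2.resize(a[170:384,60:290],(420,390)),cv2.resize(b[50:264,130:345],(370,390))]))
E
```

```text
(no output)
```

View pics/k1.png

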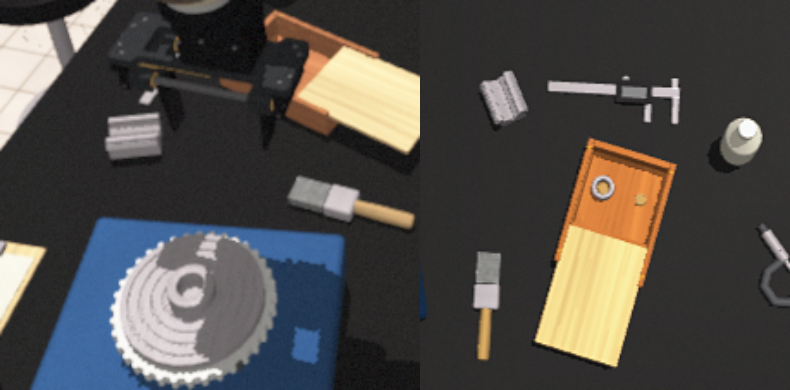

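```bash
python3 - <<'E'
from h import *
for u,v in [(197.4,239.3),(244.5,250.9),(215.4,174),(261.9,186.1)]:
    d=at('top',u,v,.0405)-C;print(d@EX,d@EY)
b=cv2.imread('pics/k_top.png');cv2.imwrite('pics/k2.png',cv2.resize(b[120:260,185:290],None,fx=5,fy=4.2,interpolation=cv2.INTER_CUBIC))
E
```

```text
-0.23444228784638793 0.06678879436617614
-0.2287043404952856 -0.06928391269258777
-0.04328244348631803 0.07081718589555935
-0.039823433503386185 -0.06572873799128466
```

```bash
python3 - <<'E'
from h import *
print(r.sign_off(),status.read_state()['t'])
E
```

```text
the job is handed in; nothing more can be done
the job is handed in; nothing more can be done
```

The case is open, the larger ring lies flat in the middle of the turntable, and I handed the job in at about 41.5 s on the robot clock.

- **Lid:** I landed on it at 7 mm/s and dragged it out with 14–22 N of press in all readings. The pull then rose from about 4.5 N to 11 N, so it had reached its stop. The last top picture puts its front edge at about −0.23 m and its rear edge at about −0.04 m, which matches the full 0.130 m of travel.
- **Ring:** I gripped the larger ring by its sides. The fingers went into the compartment without touching the walls. While closing they pushed the ring with up to about 8 N before it centred between them. I lowered it onto the turntable at 5 mm/s, and the wrist reading at contact was about 6 N upward, roughly 9 N more than before contact. I eased that only slightly, to about 5 N, before letting go.
- **Last checks:** The wrist picture shows the ring within about 1 mm of the disc's centre side to side. I did not measure the other direction after placing, because the disc's far edge was out of view. The top picture shows the smaller ring in the case, the lid open, and the bystanders apparently where they were. The gripper was open and clear of everything.
- **Disagreement:** The wrist camera placed the case about 2 mm further along its length, and the turntable about 1 mm further in x, than the fixed cameras did. I took the wrist camera's view of the case relative to the fingers for the grasp. For the turntable I shifted the target by about 1 mm in x.

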